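Serve a macaron with the tongs

TASK

Take the glass cover off the macaron and put it away upright in the open drawer of the little caddy. Then take hold of the serving tongs, close their jaws on the pink macaron and lift it to about 15 cm above the table; finish while still holding the tongs with the macaron clamped in the air, keeping still. Do not touch the macaron with the gripper, and leave the flask, tumbler, incense dish and book where they are.

Things in the scene. Friction and masses are not known exactly. Their poses are not given: they have to be found in the camera images.
- cover: Green-tinted glass cover, an upside-down cup open at the bottom: 80 mm across at the rim, 55 mm high, walls 4 mm, inside 50 mm high, with a copper knob on top (24 mm diameter, from 55 to 90 mm above the rim). It stands over the macaron on the plate at the start. Origin: centre of its rim (the underside), z up. 0.16 kg.
- cover_knob (a point): Point on the axis of the cover's copper knob, 78 mm above the cover's underside: a TCP here with the tool pointing down grips the knob without the fingertips reaching the glass.
- caddy: Low wooden caddy standing on the table, fixed: 220 (x) x 200 (y) x 105 mm high, one drawer in its front, which faces -x of its own frame (towards the robot). Origin: centre of its underside.
- caddy_drawer0: The caddy's drawer (white front, copper handle), open by 125 to 150 mm. Inside 175 (x) x 158 (y) mm; side and back walls to 67 mm above the origin, front board to 77 mm. Origin: centre of the underside of its floor, 16 mm above the table; the floor's upper face is 6 mm higher. x points into the caddy, z up. The handle reaches 150 mm in front of the origin.
- drawer_spot (a point): Point on the upper face of the drawer's floor, 30 mm in front (-x) of the drawer's origin: a good middle for the part of the drawer not under the caddy's roof. Free inside: 57 mm to the front board, at least 60 mm to the roof's edge, 79 mm to each side wall. Axes as the drawer's.
- plate: Round white marble plate, 120 mm diameter, 10 mm thick, flat on top, no rim, fixed to the table. Origin: centre of its underside; z up.
- macaron: Pink macaron, upright cylinder 36 mm diameter and 26 mm high with a white middle, about 25 g, lying on the plate under the cover. Origin: centre of its underside, z up.
- tongs: Steel serving tongs, 210 mm long, 26 mm high, lying flat, 82 g, balanced near the origin: on the midline, at the underside, midway between the teal grip plates of the two arms; x to the jaws, y to the left arm, z up. Grip plates: flat outsides x -17 to +17 mm between 4 mm high end ridges, 26 mm high, 65 mm apart when relaxed: grip them from above, closing along y. Bow (rear) to x -109 mm.
- tongs_jaws (a point): Point midway between the tongs' teal jaw pads, 85 mm ahead (x) of the tongs' origin and 13 mm above their underside. Pads 30 mm long, 26 mm high, 68 mm apart inside when relaxed; 55 mm when the grip plates are squeezed to 58 mm outside (enough to carry the tongs, jaws open); parallel at 36 mm, plates at 48 mm.
- tongs_left: Left (+y) arm of the tongs, hinged at the bow and sprung open. Origin: its hinge, at underside height; x along the arm; grip plate at x 78 to 112 mm, jaw pad at x 165 to 195 mm. The spring pushes on a finger with about 4 N when relaxed and 7 N with the jaws on the macaron; a grip of 15 to 25 N clamps it.
- tongs_right: Right (-y) arm of the tongs, mirror image of the left: same lengths and spring, origin at its hinge on the bow.
- flask: Bystander: black flask with steel cap, 66 mm diameter, 190 mm high, on a low teal hexagonal tray (240 mm across). Origin: centre of its underside.
- tumbler: Bystander: clear glass tumbler, 72 mm across the mouth, 75 mm high, on the same tray. Origin: centre of its underside.
- incense_dish: Bystander: white ceramic dish, 90 mm diameter, 33 mm high with a ball that holds an incense stick (to 100 mm). Origin: centre of its underside.
- book: Bystander: small blue book lying flat, 90 x 125 x 20 mm. Origin: centre of its underside.

How it is judged:
By the outcome, as a careful person would: the job done as asked, in the order asked, and still so for the second after the job is handed in, while the arm keeps its last pose, push and grip.
It also fails if it takes over 59 s, if anything falls off the work surface, if the arm or the gripper's body presses on something with over 40 N, if the wrist force passes 120 N, or if a joint passes its speed limit or range.

ROBOT

A 7-joint arm with a two-finger parallel gripper is mounted at the origin on the work surface. World frame = base frame: x ahead of the robot, y to its left, z up, the work surface at z = 0. Lengths are in m, angles in rad, forces in N, time in s.
With the tool pointing down it reaches from about 0.35 to 0.9 m from the base axis. Payload 19.9 kg.
Tool frame: the origin (TCP) lies between the finger pads, 19 mm behind the fingertips; this is the grasp point; z points along the fingers, y is the line along which they close (so a half turn about z gives the same grasp; the last joint's range is limited). The gripper opens to 94 mm and grips with 3 to 60 N. Pads are 16 mm wide; open, the fingers measure 119 mm over their backs; the gripper's body (75 mm by 177 mm) begins 78 mm behind the grasp point.
Start: joints at [1.282, 0.417, -0.01, 1.614, 0.005, 1.111, -0.053], TCP at [0.153, -0.606, 0.224] pointing down, gripper open.
Joint ranges: [-2.81, 2.81], [-0.39, 2.02], [-1.27, 1.25], [0.06, 2.57], [-1.19, 4.33], [0.19, 2], [-2.82, 2.82]. Speed limits (rad/s): [1.89, 1.89, 2.39, 2.39, 3.01, 3.01, 3.01].

INTERFACE

Orientations are given as a rotation vector (axis times angle).
In Python, from bench import arm gives the robot as it stands. The module is installed in compiled form; this text tells all that it offers.
- The arm moves only by the tool move_arm, never from a script. Its argument "increments" is a list of rows, each a list of 2 entries, a list of its own where there are three numbers: the shift along the world's x, y, z in mm, then the turn about the world's z in rad. In form: [[[tx, ty, tz], twist], ...]. A call has 1 to 20 rows; each row is the pose to reach, as a shift and turn from the pose commanded when the call began; what a row does not reach only later rows make up. A row lasts 1/8 s, in which the tool goes at most 62.5 mm and 10.7 degrees, less where a joint would pass 70% of its speed; a pose out of reach is approached as far as the arm can. A call with a gripper value outside its range is refused whole. "claw" is the closure, from 0 (fully open) to 1 (shut), set as the call begins (left out, the last holds). The fingers move at their own pace and stop on an object; the grip force is fixed at half the most. Time passes only in rows, so rows that repeat a pose let the fingers close. It gives the time, the measured TCP pose, the force, the opening and the grip force at its end, in the units of the state.
- arm.get_obs(): the state, without advancing time (a new reading comes with each control period).
- arm.grab_frame(name): name is "side" or "top" or "wrist"; returns the picture (420x560x3 uint8, red, green, blue); there is no depth.
- arm.camera_model(name): a dict with "mtx" (3x3 intrinsics, pixels), "eye" and "orientation" of the camera in the world. Camera axes: x right, y up, looking along -z (the intrinsics and any distortion apply to the point x, -y, -z); pixel columns grow to the right and rows downward; lengths in m; the calibration is good to about 2 mm. A picture is of the moment at which its call begins: read the wrist's pose just before it. camera_model takes no time and is no camera call; for the wrist camera it gives the pose at the moment of the call.
- arm.sign_off(): hands the job in; it is judged then, once.
The state is a dict: "time_s": time; "q": joint angles; "qvel": joint speeds; "joint_efforts": joint torques, N m; "eef_pos": TCP position; "ee_rot": TCP orientation; "force": force on the tool from outside, world axes, zero at the start; "torque": the same for the moment, N m; "width": opening from 0.0 (shut) to 1.0 (fully open); "finger_force": force on a finger pad.
Only numpy, scipy, OpenCV 4.12 (cv2) and the standard library are available. Lean on these libraries where they do the work, as an engineer would, in place of code of your own. Each camera call takes 0.05 s, during which the arm holds its last target. There are 200 camera calls.

## Working session

There is one attempt and no reset: what is moved stays moved. The work goes in short steps, Python scripts to look and compute and a tool call to move; the robot and the scene stay as the last step left them, time stands still between calls to the robot, and variables do not carry over. Pictures are saved under pics/ and viewed, at most 10 in all, crops included, and the job is handed in when it is done.

Besides the shell and the picture viewer there is one more tool, called after "Emit:" as name(argument=value, ...) on one line, values as JSON. move_arm: Moves the arm, as the interface text tells. Its arguments: {"type":"object","properties":{"increments":{"type":"array"},"claw":{"type":"number"}},"required":["increments"]}

```bash
mkdir -p pics; cat > h.py <<'E'
import numpy as np, cv2
from scipy.spatial.transform import Rotation as R
from bench import arm
def rot(o):
    o=np.array(o,float)
    return o if o.shape==(3,3) else (R.from_rotvec(o).as_matrix() if o.size==3 else R.from_quat(o).as_matrix())
def snap(n,f):
    c=arm.camera_model(n); im=arm.grab_frame(n); cv2.imwrite(f'pics/{f}.png',im[:,:,::-1]); np.savez(f'pics/{f}.npz',**{k:np.array(v) for k,v in c.items()}); return im,c
def load(f): return dict(np.load(f'pics/{f}.npz'))
def ray(c,u,v):
    K=np.array(c['mtx']); d=np.linalg.inv(K)@[u,v,1]
    return np.array(c['eye']), rot(c['orientation'])@[d[0],-d[1],-d[2]]
def atz(c,u,v,z):
    e,d=ray(c,u,v); return e+d*(z-e[2])/d[2]
def proj(c,p):
    q=rot(c['orientation']).T@(np.array(p)-c['eye']); k=np.array(c['mtx'])@[q[0],-q[1],-q[2]]; return k[:2]/k[2]
E
python3 - <<'E'
from h import *
print(arm.get_obs())
for n in ('top','side'):
    im,c=snap(n,n+'0'); print(n,c)
a=cv2.imread('pics/top0.png')
cv2.imwrite('pics/top0b.png',cv2.resize(a,(800,600)))
a=cv2.imread('pics/side0.png')
cv2.imwrite('pics/side0b.png',cv2.resize(a,(800,600)))
E
```

```text
{'time_s': 0.0, 'q': array([ 1.28151527,  0.41798177, -0.01034074,  1.61415766,  0.00474044,
        1.11068464, -0.05301308]), 'qvel': array([-0.0002868 , -0.00058589, -0.00137562, -0.00045632,  0.00065121,
        0.00175857,  0.00137836]), 'joint_efforts': array([ 5.18761499e-04, -8.51232791e+01,  6.40123151e-01, -4.25994551e+01,
       -4.86636360e-02,  1.84908818e-02,  1.38478822e-04]), 'eef_pos': array([ 0.15319929, -0.605578  ,  0.22362718]), 'ee_rot': array([-3.11633332e+00, -3.88146980e-01,  4.07029763e-04]), 'force': array([ 0.52462497,  0.26264032, -0.36426342]), 'torque': array([ 0.04991075, -0.04491014,  0.02041586]), 'finger_force': 0.0, 'width': 0.9943847586449497}
top {'mtx': array([[477.59414155,   0.        , 278.25670522],
       [  0.        , 477.59414155, 215.35441571],
       [  0.        ,   0.        ,   1.        ]]), 'eye': array([ 0.33717997, -0.0577746 ,  1.26910326]), 'orientation': array([ 0.13384037, -0.16749514, -1.57366963])}
side {'mtx': array([[409.14015508,   0.        , 272.08392495],
       [  0.        , 409.14015508, 214.28955341],
       [  0.        ,   0.        ,   1.        ]]), 'eye': array([0.00186564, 0.7340088 , 0.89075841]), 'orientation': array([ 0.35185603, -1.10971965, -2.3597411 ])}
```

View pics/top0b.png

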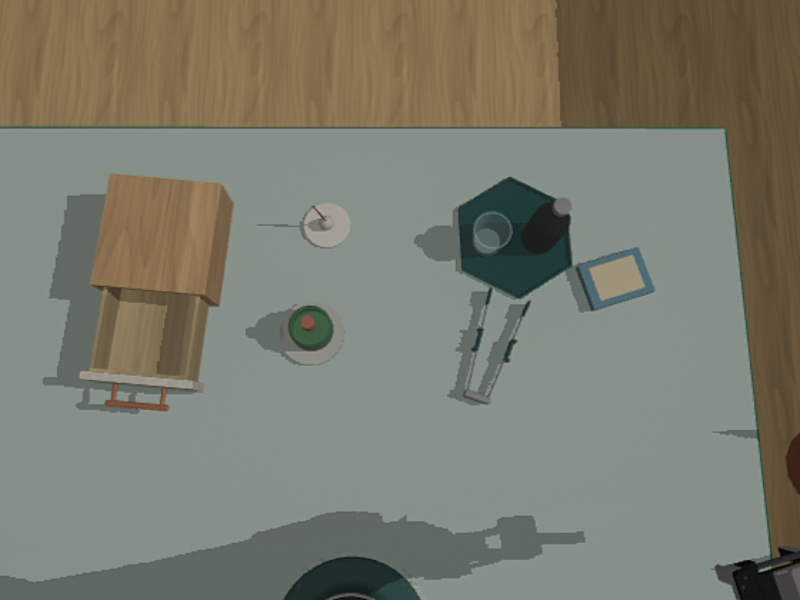

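View pics/side0b.png

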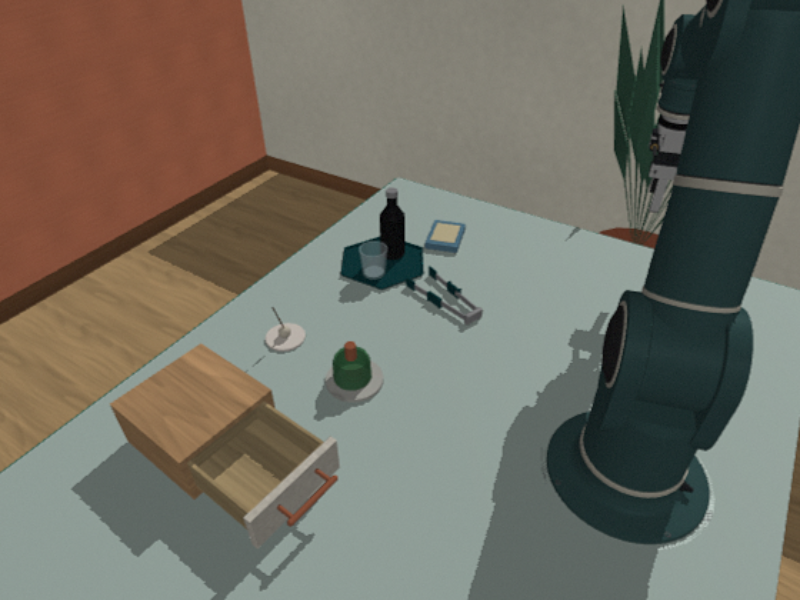

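Top view (800x600 scale): knob at (308,323), plate (312,334), tongs bow (478,398) with grip plates (478,339) and (511,350), jaw tips (490,291) and (527,305). The drawer is open at the lower left, and the front board's top edge runs (82,374)–(202,386).

```bash
python3 - <<'E'
from h import *
c=load('top0'); s=load('side0'); f=.7
P=lambda n,u,v,z,c=c: print(n,np.round(atz(c,u*f,v*f,z)*1000).astype(int))
P('knobtop',308,323,.100);P('knob side',350,345,.1,s);P('plate',312,334,.01)
P('bow',478,398,.026);P('gpL',478,339,.026);P('gpR',511,350,.026);P('jL',490,291,.026);P('jR',527,305,.026)
P('gpLs',434,299,.026,s);P('gpRs',454,289,.026,s);P('bows',477,312,.026,s);P('jLs',410,285,.026,s);P('jRs',432,271,.026,s)
P('frontL',82,374,.093);P('frontR',202,386,.093);P('roofL',92,285,.105);P('roofR',219,304,.105);P('roofbL',110,174,.105);P('roofbR',221,185,.105)
P('sfrontbot',250,520,.093,s);P('sfr',338,445,.093,s);P('hand',136,407,.06)
print(rot(arm.get_obs()['ee_rot']))
E
```

```text
knobtop [538  71 100]
knob side [539  73 100]
plate [532  74  10]
bow [ 410 -230   26]
gpL [ 519 -234   26]
gpR [ 498 -294   26]
jL [ 609 -259   26]
jR [ 582 -327   26]
gpLs [ 513 -222   26]
gpRs [ 491 -281   26]
bows [ 405 -232   26]
jLs [ 590 -239   26]
jRs [ 573 -318   26]
frontL [453 456  93]
frontR [431 251  93]
roofL [606 445 105]
roofR [571 225 105]
roofbL [810 429 105]
roofbR [789 230 105]
sfrontbot [446 457  93]
sfr [417 277  93]
hand [398 373  60]
[[ 9.69439538e-01  2.45330084e-01 -3.62816442e-04]
 [ 2.45330336e-01 -9.69438962e-01  1.06085793e-03]
 [-9.14680304e-05 -1.11744750e-03 -9.99999371e-01]]
```

Emit:
move_arm(increments=[[[385,678,-20],-0.35],[[385,678,-20],-0.35],[[385,678,-20],-0.35],[[385,678,-20],-0.35],[[385,678,-20],-0.35],[[385,678,-20],-0.35],[[385,678,-20],-0.35],[[385,678,-20],-0.35],[[385,678,-20],-0.35],[[385,678,-20],-0.35],[[385,678,-20],-0.35],[[385,678,-20],-0.35],[[385,678,-20],-0.35],[[385,678,-20],-0.35],[[385,678,-20],-0.35],[[385,678,-20],-0.35]], claw=0)

```text
time_s: 2.1
eef_pos: [0.538, 0.0709, 0.2043]
ee_rot: [3.137, -0.163, -0.0]
force: [0.3, -0.3, 0.1]
width: 1.0
finger_force: 0.0
```

```bash
python3 - <<'E'
from h import *
o=arm.get_obs();print(o['time_s'],o['eef_pos'],o['q'],np.abs(o['qvel']).max(),rot(o['ee_rot'])[:,0])
im,c=snap('wrist','w1'); print(c['eye'],rot(c['orientation'])); print(proj(c,[.538,.072,.1]))
E
```

```text
2.1 [0.53801815 0.07088264 0.20428515] [ 0.20535181  0.32678558 -0.47598718  1.82805968  0.17315457  1.02776673
 -2.01358121] 0.004178445325904399 [ 9.94619286e-01 -1.03597663e-01 -9.74788447e-07]
[0.61747481 0.06285146 0.365218  ] [[-1.03842206e-01  9.56599318e-01  2.72276588e-01]
 [-9.94593776e-01 -9.98392629e-02 -2.85542014e-02]
 [-1.31035745e-04 -2.73769731e-01  9.61795257e-01]]
[278.59649234 210.91805427]
```

View pics/w1.png

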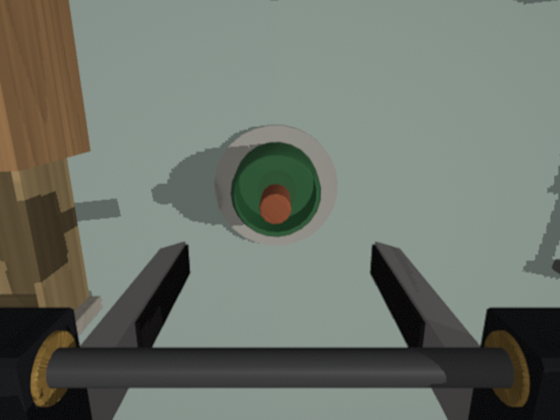

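The wrist view shows the copper knob's top centred at about (275,207) and the plate at (276,184). The caddy roof's front-right corner is at (90,152).

```bash
python3 - <<'E'
from h import *
c=load('w1')
for u,v,z in [(275,207,.1),(276,184,.01),(90,152,.105),(70,0,.105),(0,164,.105),(0,304,.083),(77,304,.093)]: print(u,v,np.round(atz(c,u,v,z)*1000))
# caddy fit: x,y,yaw,open using top image corners + this corner
t=load('top0'); f=.7
from scipy.optimize import least_squares
obs=[(t,(82*f,374*f),'f',1),(t,(202*f,386*f),'f',-1),(t,(110*f,174*f),'bk',1),(t,(221*f,185*f),'bk',-1),(t,(92*f,285*f),'r',1),(t,(219*f,304*f),'x',0),(c,(90,152),'r',-1)]
def pt(p,k,s):
    x,y,a,o,w=p
    l={'f':(-.11-o,s*w,.093),'bk':(.11,s*.1,.105),'r':(-.11,s*.1,.105)}[k]
    return [x+np.cos(a)*l[0]-np.sin(a)*l[1],y+np.sin(a)*l[0]+np.cos(a)*l[1],l[2]]
r=least_squares(lambda p:np.concatenate([proj(C,pt(p,k,s))-uv for C,uv,k,s in obs if k!='x']),[.69,.33,-.1,.13,.1],loss='soft_l1')
print(r.x,np.round(r.fun,1))
x,y,a,o,w=r.x
fr=np.array(pt(r.x,'f',1))/2+np.array(pt(r.x,'f',-1))/2
# board outer face ~ inside front + ~8mm thickness; spot is 57 mm behind inside
print('front',fr,'spot',fr[:2]+.065*np.array([np.cos(a),np.sin(a)]))
E
```

```text
275 207 [541.  74. 100.]
276 184 [538.  75.  10.]
90 152 [596. 198. 105.]
70 0 [690. 187. 105.]
0 164 [594. 262. 105.]
0 304 [476. 316.  83.]
77 304 [474. 244.  93.]
[ 0.71273104  0.33399223 -0.04649873  0.16420359  0.10379868] [  1.9   3.9   3.4  -1.2   0.4  -6.4   0.8 -10.8   2.6  -0.5 -59.6   2.5]
front [0.43882382 0.34673775 0.093     ] spot [0.50375357 0.34371642]
```

```bash
python3 - <<'E'
from h import *
from scipy.optimize import least_squares
c=load('w1');t=load('top0'); f=.7
for u,v in [(90,152),(70,0)]: print(np.round(atz(c,u,v,0)*1000))
obs=[(t,(82*f,374*f),'f',1),(t,(202*f,386*f),'f',-1),(t,(110*f,174*f),'bk',1),(t,(221*f,185*f),'bk',-1),(t,(92*f,285*f),'r',1),(t,(219*f,304*f),'b',-1),(c,(90,152),'b',-1),(t,(233*f,205*f),'bb',-1)]
def pt(p,k,s):
    x,y,a,o,w=p
    l={'f':(-.11-o,s*w,.093),'bk':(.11,s*.1,.105),'r':(-.11,s*.1,.105),'b':(-.11,s*.1,0),'bb':(.11,s*.1,0)}[k]
    return [x+np.cos(a)*l[0]-np.sin(a)*l[1],y+np.sin(a)*l[0]+np.cos(a)*l[1],l[2]]
r=least_squares(lambda p:np.concatenate([proj(C,pt(p,k,s))-uv for C,uv,k,s in obs]),[.69,.33,-.1,.13,.1],loss='soft_l1')
print(r.x,np.round(r.fun,1))
x,y,a,o,w=r.x
A=np.array([np.cos(a),np.sin(a)])
fr=(np.array(pt(r.x,'f',1))/2+np.array(pt(r.x,'f',-1))/2)[:2]; rf=np.array([x,y])-.11*A
print('front',fr,'spot via front',fr+.065*A,'roof mid',rf,'spot via roof',rf-.065*A)
E
```

```text
[587. 252.   0.]
[719. 237.   0.]
[ 0.70373659  0.3393973  -0.07908167  0.15125756  0.10481432] [-3.6  0.7 -1.7 -1.6 -0.4 -4.2 -0.1 -6.2 -1.1  1.7  0.7  2.3  3.7  0.2
  0.3 -5.8]
front [0.44329555 0.36003646] spot via front [0.5080924  0.35490151] roof mid [0.59408038 0.34808722] spot via roof [0.52928352 0.35322218]
```

Emit:
move_arm(increments=[[[3,3,-60],0],[[3,3,-100],0],[[3,3,-116],0],[[3,3,-116],0],[[3,3,-116],0]])

```text
time_s: 2.78
eef_pos: [0.5422, 0.0752, 0.0898]
ee_rot: [-3.137, 0.161, -0.003]
force: [1.1, 0.7, 0.7]
width: 1.003
finger_force: 0.0
```

Emit:
move_arm(increments=[[[0,0,0],0],[[0,0,0],0],[[0,0,0],0],[[0,0,0],0],[[0,0,0],0],[[0,0,0],0],[[0,0,0],0],[[0,0,0],0]], claw=1)

```text
time_s: 3.78
eef_pos: [0.5412, 0.0751, 0.0882]
ee_rot: [-3.137, 0.16, 0.0]
force: [-0.2, 0.2, -1.1]
width: 0.253
finger_force: 30.0
```

Emit:
move_arm(increments=[[[0,0,20],0],[[0,0,60],0],[[0,0,100],0],[[0,0,130],0],[[0,30,140],0],[[-5,70,140],0],[[-10,120,140],0],[[-15,170,140],0.01],[[-20,220,140],0.01],[[-24,255,140],0.01],[[-26,279,140],0.01],[[-26,279,140],0.01],[[-26,279,140],0.01],[[-26,279,140],0.01]])

```text
time_s: 5.52
eef_pos: [0.5157, 0.353, 0.2283]
ee_rot: [3.138, -0.147, 0.0]
force: [0.1, -1.5, -1.3]
width: 0.248
finger_force: 30.0
```

```bash
python3 - <<'E'
from h import *
o=arm.get_obs();print(o['time_s'],o['eef_pos'],o['q'],o['force'],rot(o['ee_rot'])[:,0])
im,c=snap('wrist','w2'); im2,c2=snap('top','top2')
cv2.imwrite('pics/c2.png',np.hstack([cv2.resize(im[:,:,::-1],(400,300)),cv2.resize(im2[110:290,40:280,::-1],(400,300))]))
E
```

```text
5.525 [0.51573801 0.35298354 0.22825779] [-0.23729837  0.46946438 -0.56190243  1.59424097  0.26701488  1.1555007
 -2.5232656 ] [ 0.05989587 -1.45435236 -1.30924104] [ 9.95623602e-01 -9.34537748e-02  1.85672181e-04]
```

View pics/c2.png

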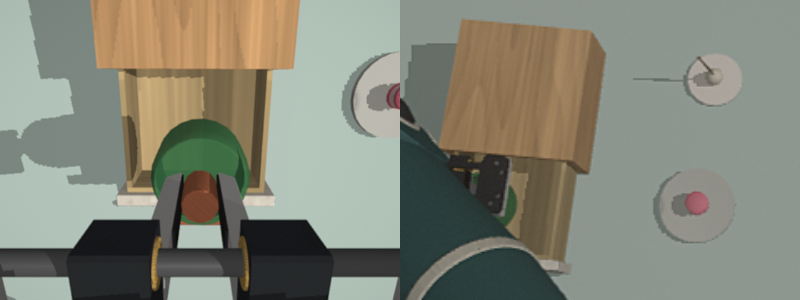

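Left (wrist, ×0.714): the cover is held over the drawer, the roof edge is at row 68 (columns 96–299), and the front board's outer corners are at (117,205) and (275,203). Right (top): the macaron is exposed on the plate.

```bash
python3 - <<'E'
from h import *
c=load('w2');k=1.4
for n,u,v,z in [('rL',96,68,.105),('rR',299,68,.105),('fL',117,205,.093),('fR',275,203,.093),('fLin',120,196,.093),('fRin',274,193,.093),('wallL',125,190,.083),('wallR',266,188,.083)]: print(n,np.round(atz(c,u*k,v*k,z)*1000))
im=cv2.imread('pics/top2.png'); h=cv2.cvtColor(im,cv2.COLOR_BGR2HSV)
m=cv2.inRange(h,(160,90,120),(180,255,255)); m[:,:200]=0
n,l,s,ce=cv2.connectedComponentsWithStats(m); 
t=load('top2')
for i in range(1,n):
    if s[i,4]>20: print(s[i],ce[i],np.round(atz(t,*ce[i],.03)*1000,1))
E
```

```text
rL [607. 451. 105.]
rR [588. 245. 105.]
fL [447. 462.  93.]
fR [431. 269.  93.]
fLin [458. 456.  93.]
fRin [445. 270.  93.]
wallL [461. 452.  83.]
wallR [447. 277.  83.]
[211 225  14  14 138] [217.60144928 231.24637681] [536.1  73.7  30. ]
```

Emit:
move_arm(increments=[[[2,3,-30],0],[[2,3,-70],0],[[2,3,-105],0],[[2,3,-118],0],[[2,3,-124],0],[[2,3,-127],0],[[2,3,-128],0],[[2,3,-128],0],[[2,3,-128],0]])

```text
time_s: 6.75
eef_pos: [0.5174, 0.3572, 0.1006]
ee_rot: [-3.138, 0.145, -0.001]
force: [0.3, 0.5, -1.4]
width: 0.249
finger_force: 30.0
```

Emit:
move_arm(increments=[[[0,0,-1],0],[[0,0,-1],0],[[0,0,-1],0]])

```text
time_s: 7.12
eef_pos: [0.5178, 0.3571, 0.1]
ee_rot: [-3.138, 0.145, -0.002]
force: [-1.6, -2.5, 7.2]
width: 0.25
finger_force: 30.0
```

Emit:
move_arm(increments=[[[0,0,0],0],[[0,0,0],0],[[0,0,0],0],[[0,0,0],0],[[0,0,5],0],[[0,0,30],0],[[0,0,80],0],[[0,0,140],0],[[0,0,140],0]], claw=0.4)

```text
time_s: 8.25
eef_pos: [0.5186, 0.3585, 0.2442]
ee_rot: [-3.134, 0.145, -0.009]
force: [-0.5, -0.0, -1.1]
width: 0.604
finger_force: 0.0
```

Emit:
move_arm(increments=[[[-15,-40,0],0],[[-15,-100,0],-0.1],[[-15,-160,-10],-0.2],[[-15,-220,-20],-0.22],[[-15,-280,-40],-0.22],[[-15,-340,-40],-0.22],[[-15,-400,-40],-0.22],[[-15,-460,-40],-0.22],[[-15,-520,-40],-0.22],[[-15,-570,-40],-0.22],[[-15,-605,-40],-0.22],[[-15,-615,-40],-0.22],[[-15,-615,-40],-0.22],[[-15,-615,-40],-0.22],[[-15,-615,-40],-0.22]], claw=0)

```text
time_s: 10.12
eef_pos: [0.5025, -0.2568, 0.1994]
ee_rot: [-3.104, 0.486, -0.0]
force: [0.0, -1.4, -0.1]
width: 1.003
finger_force: 0.0
```

```bash
python3 - <<'E'
from h import *
o=arm.get_obs();print(o['time_s'],o['eef_pos'],o['q'],o['force'],rot(o['ee_rot'])[:,0])
im,c=snap('wrist','w3'); im2,c2=snap('top','top3')
cv2.imwrite('pics/c3.png',cv2.resize(im[:,:,::-1],(800,600)))
cv2.imwrite('pics/c3b.png',cv2.resize(im2[110:290,40:280,::-1],(400,300)))
E
```

```text
10.125 [ 0.50254755 -0.25680328  0.19935708] [ 0.63646037  0.34782426 -0.26966663  1.7861657   0.10643805  1.02166937
 -1.55493889] [ 0.00168727 -1.36393565 -0.06118359] [ 9.52126369e-01 -3.05704704e-01  1.05305521e-04]
```

View pics/c3.png

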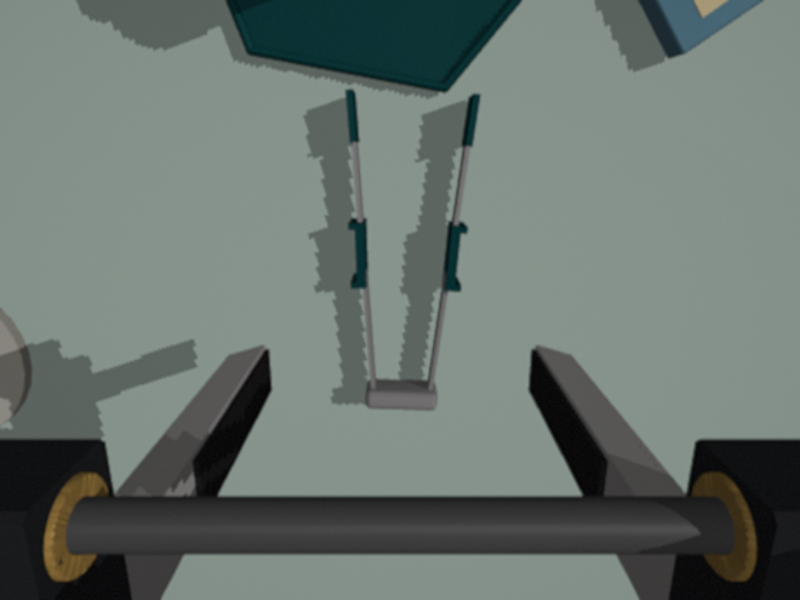

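View pics/c3b.png

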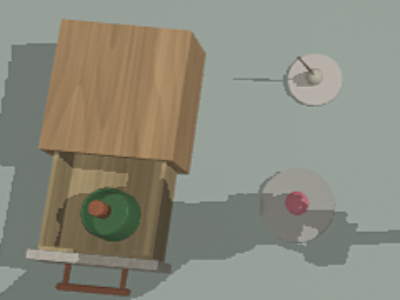

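The top view shows the cover standing upright in the drawer. In the wrist view (800 px) the tongs' plates are centred near (356,254) and (457,258), the jaw tips at (350,92) and (475,97), and the bow's rear at (401,405).

```bash
python3 - <<'E'
from h import *
c=load('w3');k=.7
P={}
for n,u,v in [('Lf',349,224),('Lb',352,286),('Rf',467,228),('Rb',460,290),('jL',350,92),('jR',476,97),('bL',367,392),('bR',437,394)]:
    P[n]=atz(c,u*k,v*k,.026)[:2]*1000; print(n,np.round(P[n],1))
g=(P['Lf']+P['Lb']+P['Rf']+P['Rb'])/4; j=(P['jL']+P['jR'])/2; b=(P['bL']+P['bR'])/2
a=j-b; print('grip',g,'jaw',j,'bow',b,'yaw',np.arctan2(a[1],a[0]), np.linalg.norm(a)); 
y=(P['Lf']+P['Lb']-P['Rf']-P['Rb']); print('yaw from plates',np.arctan2(y[1],y[0])-np.pi/2, np.linalg.norm(j-g),np.linalg.norm(g-b))
E
```

```text
Lf [ 540.5 -235.3]
Lb [ 501.9 -223.8]
Rf [ 515.5 -305. ]
Rb [ 478.  -289.6]
jL [ 613.6 -261.5]
jR [ 588.4 -331.1]
bL [ 427.7 -208.8]
bR [ 411.6 -254.1]
grip [ 508.96131209 -263.41411548] jaw [ 601.00411018 -296.32157445] bow [ 419.61897561 -231.4678085 ] yaw -0.34338258988761877 192.6306777212633
yaw from plates -0.34691490949946413 97.74854237214642 94.88213539349583
```

Emit:
move_arm(increments=[[[5,-6,-50],-0.035],[[5,-6,-100],-0.035],[[5,-6,-140],-0.035],[[5,-6,-165],-0.035],[[5,-6,-174],-0.035],[[5,-6,-177],-0.035],[[5,-6,-177],-0.035],[[5,-6,-177],-0.035]])

```text
time_s: 11.22
eef_pos: [0.5078, -0.2641, 0.0231]
ee_rot: [3.094, -0.543, 0.002]
force: [0.1, -0.3, 0.1]
width: 0.999
finger_force: 0.0
```

Emit:
move_arm(increments=[[[0,0,0],0],[[0,0,0],0],[[0,0,0],0],[[0,0,0],0],[[0,0,0],0],[[0,0,0],0]], claw=0.39)

```text
time_s: 11.98
eef_pos: [0.5074, -0.2638, 0.0223]
ee_rot: [-3.094, 0.542, -0.0]
force: [0.8, 1.7, 2.1]
width: 0.614
finger_force: 6.0
```

Emit:
move_arm(increments=[[[0,0,5],0],[[0,0,15],0],[[0,0,35],0],[[0,0,60],0],[[0,0,85],0],[[0,0,100],0],[[0,0,100],0],[[0,0,100],0]])

```text
time_s: 12.98
eef_pos: [0.5069, -0.2638, 0.1216]
ee_rot: [-3.094, 0.543, 0.001]
force: [-0.2, 0.7, -0.8]
width: 0.609
finger_force: 5.2
```

```bash
python3 - <<'E'
from h import *
o=arm.get_obs();print(o['time_s'],o['eef_pos'],o['width'],o['finger_force'],rot(o['ee_rot'])[:,0])
im,c=snap('wrist','w4'); im2,c2=snap('side','s4')
cv2.imwrite('pics/c4.png',np.hstack([cv2.resize(im[:,:,::-1],(400,300)),cv2.resize(im2[100:310,150:430,::-1],(400,300))]))
E
```

```text
12.975 [ 0.50688917 -0.26375599  0.12159732] 0.6094515302995582 5.168992280960083 [ 0.94031642 -0.34029996 -0.00098246]
```

View pics/c4.png

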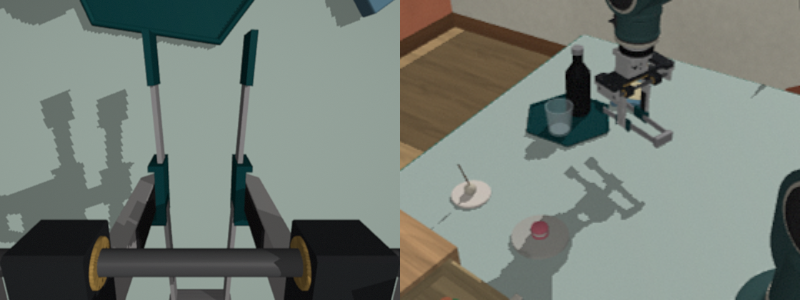

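The tongs are held level with the jaws open; the jaw tips are at about (150,32) and (253,32) in the left picture. Next I measure the jaws relative to the TCP and move over the macaron.

Emit:
move_arm(increments=[[[-5,20,0],0.05],[[-10,60,0],0.1],[[-15,105,0],0.16],[[-25,150,0],0.22],[[-32,195,0],0.28],[[-40,240,0],0.34],[[-47,285,0],0.347],[[-52,320,0],0.347],[[-55,334,0],0.347],[[-55,338,0],0.347],[[-55,338,0],0.347],[[-55,338,0],0.347],[[-55,338,0],0.347]])

```text
time_s: 14.7
eef_pos: [0.4524, 0.0734, 0.1222]
ee_rot: [3.142, -0.002, -0.0]
force: [-0.5, -0.9, -0.8]
width: 0.61
finger_force: 5.2
```

```bash
python3 - <<'E'
from h import *
o=arm.get_obs();print(o['time_s'],o['eef_pos'],o['width'],o['finger_force'],rot(o['ee_rot'])[:,0])
im,c=snap('wrist','w5'); im2,c2=snap('top','t5')
cv2.imwrite('pics/c5.png',cv2.resize(im[:,:,::-1],(800,600)))
for I,C in ((im,c),(im2,c2)):
    h=cv2.cvtColor(I,cv2.COLOR_RGB2HSV); m=cv2.inRange(h,(160,80,100),(180,255,255))
    n,l,s,ce=cv2.connectedComponentsWithStats(m)
    for i in range(1,n):
        if s[i,4]>30: print(s[i],ce[i],np.round(atz(C,*ce[i],.03)*1000,1))
E
```

```text
14.7 [0.45239026 0.07344006 0.12217995] 0.6098597656847707 5.1691170036792755 [ 9.99999233e-01 -1.23247098e-03 -1.20820124e-04]
[ 252   64   55   57 2468] [278.72447326  92.13330632] [536.2  74.3  30. ]
```

View pics/c5.png

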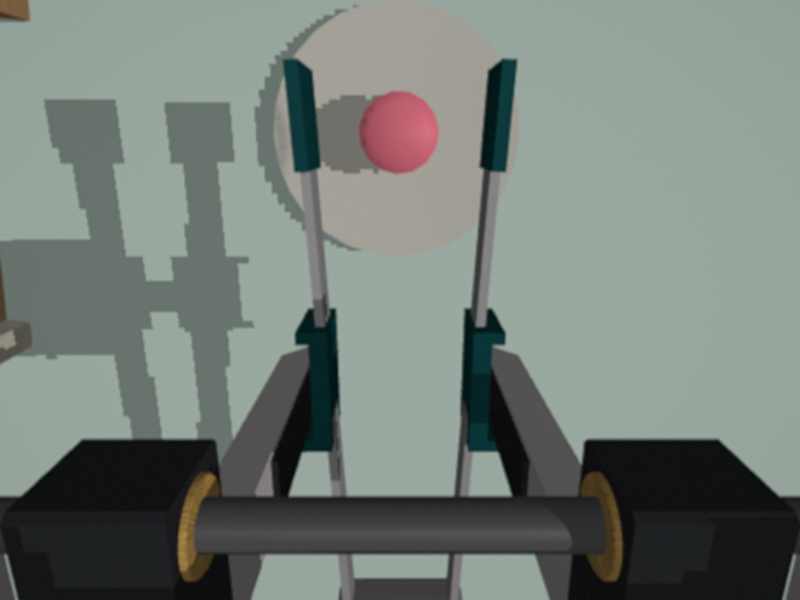

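The wrist view shows the macaron at about (399,132), between the open jaw pads: left (285–320, 60–170), right (482–516, 60–170).

```bash
python3 - <<'E'
from h import *
c=load('w5');k=.7
for n,u,v in [('Lt',285,60),('Rt',516,60),('Lr',297,170),('Rr',505,170),('pLf',300,330),('pRf',500,330)]: print(n,np.round(atz(c,u*k,v*k,.126)*1000,1))
E
```

```text
Lt [553.4 104.7 126. ]
Rt [553.3  41.9 126. ]
Lr [524.2 103.  126. ]
Rr [524.1  43.4 126. ]
pLf [475.6 104.7 126. ]
pRf [475.5  42.4 126. ]
```

Emit:
move_arm(increments=[[[-2,1,-10],0],[[-2,1,-30],0],[[-2,1,-55],0],[[-2,1,-75],0],[[-2,1,-83],0],[[-2,1,-86],0],[[-2,1,-87],0],[[-2,1,-87],0],[[-2,1,-87],0]])

```text
time_s: 15.92
eef_pos: [0.4505, 0.0751, 0.0356]
ee_rot: [-3.142, 0.0, -0.001]
force: [0.3, 0.0, -0.1]
width: 0.615
finger_force: 5.2
```

Emit:
move_arm(increments=[[[0,0,0],0],[[0,0,0],0],[[0,0,0],0],[[0,0,0],0],[[0,0,0],0],[[0,0,0],0]], claw=0.49)

```text
time_s: 16.68
eef_pos: [0.4503, 0.0751, 0.0352]
ee_rot: [-3.142, 0.0, 0.0]
force: [0.7, -0.6, -0.0]
width: 0.517
finger_force: 14.0
```

Emit:
move_arm(increments=[[[0,0,0],0],[[0,0,0],0],[[0,0,0],0],[[0,0,0],0]], claw=0.495)

```text
time_s: 17.18
eef_pos: [0.4503, 0.0751, 0.0352]
ee_rot: [-3.142, 0.0, -0.0]
force: [0.2, -0.0, -0.9]
width: 0.51
finger_force: 23.9
```

Emit:
move_arm(increments=[[[0,0,3],0],[[0,0,10],0],[[0,0,25],0],[[0,0,45],0],[[0,0,65],0],[[0,0,85],0],[[0,0,105],0],[[0,0,122],0],[[0,0,133],0],[[0,0,138],0],[[0,0,138],0],[[0,0,138],0],[[0,0,138],0],[[0,0,138],0]])

```text
time_s: 18.92
eef_pos: [0.4502, 0.0751, 0.173]
ee_rot: [-3.141, 0.0, 0.001]
force: [0.1, 0.7, -1.3]
width: 0.508
finger_force: 23.9
```

```bash
python3 - <<'E'
from h import *
o=arm.get_obs();print(o['time_s'],o['eef_pos'],o['width'],o['finger_force'],np.abs(o['qvel']).max())
im,c=snap('wrist','w6'); im2,c2=snap('side','s6')
cv2.imwrite('pics/c6.png',np.hstack([cv2.resize(im[:,:,::-1],(400,300)),cv2.resize(im2[140:350,100:380,::-1],(400,300))]))
E
```

```text
18.925 [0.45015905 0.07514642 0.17298724] 0.5080038573197578 23.87820303440094 0.0023157234001455096
```

View pics/c6.png

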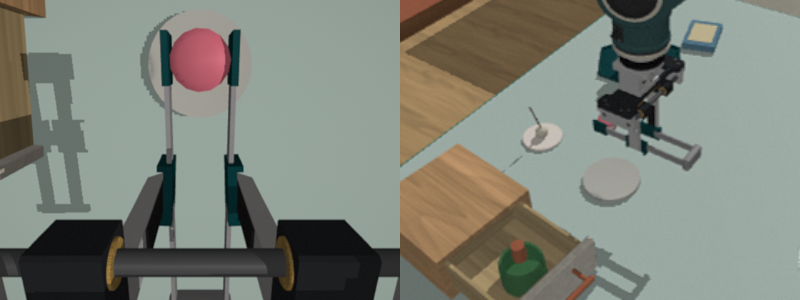

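The macaron is clamped between the jaws at (200,60) and off the plate. The cover stands upright in the drawer at (522,270), and the arm is still.

```bash
python3 -c "
from bench import arm
print(arm.sign_off())"
```

```text
the job is handed in; nothing more can be done
None
```

The job is handed in after about 19 s of robot time: the cover stands upright in the drawer, and the arm is holding the tongs still with the macaron clamped about 15 cm above the table.

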